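# Dose soap into the mug and park the pump's spout

## Task

Turn the head of the soap pump until its spout points over the middle of the white mug, press the head right down and let it come back up, then turn the spout round to rest over the middle of the blue drip dish. Do not let the pump squirt anywhere but into the mug, leave the mug and the dish where they stand, and do not disturb the other things on the shelf.

Things in the scene. Friction and masses are not known exactly. Their poses are not given: they have to be found in the camera images.
- pump: Stainless steel soap pump screwed to the shelf (does not move): bottle 66 mm across and 118 mm tall on a flange 82 mm across, tapering to a collar 32 mm across whose top is 150 mm up. Origin: centre of the underside, on the upright axis about which the head turns. +x is the way the spout points when joint spout reads 0.
- head_top (a point): Middle of the flat top of the pump's steel head, on the pump's axis, 200 mm up when not pressed. Its round hub, 30 mm across and 30 mm tall (20 mm of free height below it), can be gripped from above, fingers either side of the spout, and is pressed on its top. The spout, a level bar 12 mm thick with a red line on it, leaves the hub 182 mm up.
- nozzle (a point): Red-tipped outlet at the end of the spout, 95 mm from the pump's axis; the point is the underside of the tip, 170 mm above the shelf when the head is up. The direction from the pump's axis to this point is where the spout points.
- spout (a joint): Angle of the head about the upright pump axis, rad: 0 along the pump's +x, growing anticlockwise seen from above, free from -1.9 to 1.9. It stays where it is left (drag about 0.05 Nm).
- plunger (a joint): How far the head is pressed down, m: 0 up, 0.012 fully down. A spring raises it: about 4 N starts it moving, about 9 N holds it fully down. The head and spout go down with it.
- mug: White ceramic mug with a handle, 76 mm across the mouth, 90 mm tall, walls 4 mm. Loose, about 0.3 kg. Origin: centre of its underside; the handle is at its +y. Stands about 95 mm from the pump's axis, so that the spout can be turned over it.
- dish: Small blue ceramic drip dish (bowl), 76 mm across, 35 mm tall, loose, about 0.15 kg. Origin: centre of its underside. Stands about 95 mm from the pump's axis, on the other side of the spout's start from the mug; which of the two is on which side varies.
- brush_holder: Bystander: round wooden holder 72 mm across, 85 mm tall, with a dish brush standing in it up to 137 mm. Loose; origin: centre of its underside.
- tumbler: Bystander: glass tumbler 68 mm across, 100 mm tall. Loose; origin: centre of its underside.
- dustpan: Bystander: grey plastic dustpan lying flat, pan 200 x 200 mm, 52 mm tall, handle to its -x reaching 231 mm from the origin. Origin: centre of the pan's underside.
- jar: Bystander: amber glass jar 72 mm across, 100 mm tall, brass lid. Origin: centre of its underside.
- tin: Bystander: tin can 74 mm across, 110 mm tall. Origin: centre of its underside.
Things that resemble listed ones, but are neither listed nor needed, are in the scene too. What is shaped like the pump but orange or purple is not meant.

How it is judged:
By the outcome, as a careful person would: the job done as asked, in the order asked, and still so for the second after the job is handed in, with the robot touching nothing.
It also fails if it takes over 64 s, if anything falls off the work surface, if the arm or the gripper's body presses on something with over 40 N, if the wrist force passes 120 N, or if a joint passes its speed limit or range.

## Robot

A 7-joint arm with a two-finger parallel gripper is mounted at the origin on the work surface. World frame = base frame: x ahead of the robot, y to its left, z up, the work surface at z = 0. Lengths are in m, angles in rad, forces in N, time in s.
With the tool pointing down it reaches from about 0.425 to 0.925 m from the base axis. Payload 6.8 kg.
Tool frame: the origin (TCP) lies at the very end of the fingers, on their centre line; the grasp point (between the pads) lies 19 mm behind it; z points along the fingers, y is the line along which they close (so a half turn about z gives the same grasp; the last joint's range is limited). The gripper opens to 85 mm and grips with 20 to 120 N. Pads are 22 mm wide; open, the fingers measure 114 mm over their backs; the gripper's body (76 mm by 85 mm) begins 54 mm behind the grasp point. The pads swing forward as they close: fully open they stand 13 mm farther back than shut.
Start: joints at [1.142, 0.477, 0.022, 1.555, -0.011, 1.109, -0.083], TCP at [0.213, -0.641, 0.203] pointing down, gripper open.
Joint ranges: [-2.96, 2.96], [-0.34, 2.1], [-1.41, 1.46], [0.24, 2.44], [-1.37, 4.51], [0.17, 1.92], [-2.96, 2.96]. Speed limits (rad/s): [2.39, 2.39, 3.14, 3.14, 3.14, 3.14, 3.14].

## Interface

Orientations are given as a rotation vector (axis times angle).
In Python, from bench import get_obs, grab_frame, hand_in gives the robot as it stands.
- The arm moves only by the tool drive_tool, never from a script. Its argument "rows" is a list of rows, each an object with "offset": the shift along the tool's x, y, z as a fraction of full scale, a list of three; "rotation": the turn, a rotation vector about the tool's x, y, z as a fraction of full scale, a list of three; "claw": the opening, from 0 (shut) to 1 (fully open). In form: [{"offset": [tx, ty, tz], "rotation": [wx, wy, wz], "claw": claw}, ...]. A call has 1 to 20 rows; each row is the pose to reach, as a shift and turn from the pose commanded when the call began, along the tool's axes at that moment; what a row does not reach only later rows make up. Full scale, the value 1, is 0.15 m for a shift and 2 rad for a turn. A row lasts 1/12 s, in which the tool goes at most 41.7 mm and 7.16 degrees, less where a joint would pass 70% of its speed; a pose out of reach is approached as far as the arm can. A call with a number of a shift or a turn outside -1 to 1 is refused whole. A call with a gripper value outside its range is refused whole. The fingers move at their own pace and stop on an object; "force" is the grip in N (left out, the last holds). Time passes only in rows, so rows that repeat a pose let the fingers close. It gives the time, the measured TCP pose, the force, the opening and the grip force at its end, in the units of the state.
- get_obs(): the state, without advancing time (a new reading comes with each control period).
- grab_frame(name): name is "scene" or "top" or "wrist"; returns a dict with "frame" (400x640x3 uint8, red, green, blue), "z_map" (400x640 float32, m along the optical axis (not along the pixel's ray), 0 where there is no reading), "vfov" (degrees; the focal length in pixels is half the picture's height over the tangent of half this angle, whatever the lens; pixels are square), "cx", "cy" (the principal point, pixels), "R" (3x3) and "t" (3): a world point X has camera coordinates R X + t. Camera axes: x right, y down, z forward; pixel columns grow to the right and rows downward; lengths in m; the calibration is good to about 2 mm. A picture is of the moment at which its call begins.
- hand_in(): hands the job in; it is judged then, once.
The state is a dict: "clock": time; "joints": joint angles; "qvel": joint speeds; "tau": joint torques, N m; "tcp_pos": TCP position; "orientation": TCP orientation; "contact_force": force on the tool from outside, world axes, zero at the start; "moment": the same for the moment, N m; "grip_width": finger opening in m; "gripper_force": force on a finger pad.
Only numpy, scipy, OpenCV 4.12 (cv2) and the standard library are available. Lean on these libraries where they do the work, as an engineer would, in place of code of your own. Each camera call takes 0.05 s, during which the arm holds its last target. There are 200 camera calls.

## Working session

There is one attempt and no reset: what is moved stays moved. The work goes in short steps, Python scripts to look and compute and a tool call to move; the robot and the scene stay as the last step left them, time stands still between calls to the robot, and variables do not carry over. Pictures are saved under pics/ and viewed, at most 10 in all, crops included, and the job is handed in when it is done.

Besides the shell and the picture viewer there is one more tool, called after "Call:" in YAML: its name, and indented under it one key for each argument. drive_tool: Moves the arm, as the interface text tells. Its arguments: {"type":"object","properties":{"rows":{"type":"array","items":{"type":"object","properties":{"offset":{"type":"array","items":{"type":"number"}},"rotation":{"type":"array","items":{"type":"number"}},"claw":{"type":"number"}}}},"force":{"type":"number"}},"required":["rows"]}

```bash
mkdir -p pics; ls
cat > h.py <<'E'
import numpy as np, cv2
from bench import get_obs, grab_frame, hand_in
def cam(n):
    d=grab_frame(n); d['f']=200/np.tan(np.radians(d['vfov'])/2); return d
def pts(d):
    v,u=np.mgrid[0:400,0:640]; z=d['z_map'].astype(float)
    c=np.stack([(u-d['cx'])/d['f']*z,(v-d['cy'])/d['f']*z,z],-1)
    return (c-np.array(d['t']))@np.array(d['R'])
def ray(d,u,v,h):
    R=np.array(d['R']);o=-R.T@np.array(d['t']);r=R.T@np.array([(u-d['cx'])/d['f'],(v-d['cy'])/d['f'],1]);return o+r*(h-o[2])/r[2]
def save(d,n): cv2.imwrite('pics/'+n,d['frame'][:,:,::-1])
E
python3 - <<'E'
from h import *
for n in('scene','top'):
    d=cam(n);save(d,n+'1.png');np.savez(n+'1.npz',**d);print(n,d['vfov'],(-np.array(d['R']).T@d['t']).round(3),np.array(d['R']).round(3).tolist(),(d['z_map']==0).mean())
print(get_obs())
E
```

```text
pics
scene 56.32435979196005 [ 1.271 -0.151  0.983] [[0.216, 0.976, -0.008], [0.741, -0.169, -0.65], [-0.636, 0.134, -0.76]] 0.0041640625
top 50.377353016199415 [0.378 0.011 1.707] [[0.029, -1.0, -0.005], [-0.995, -0.029, -0.097], [0.097, 0.008, -0.995]] 0.00412890625
{'clock': 0.1, 'joints': array([ 1.1418903 ,  0.47769578,  0.02233405,  1.55634036, -0.01148949,
        1.10930633, -0.08311062]), 'qvel': array([ 1.43974091e-03, -1.70766215e-03, -6.00475791e-04, -3.83130948e-03,
        8.27087580e-05,  1.18700041e-03,  6.35149272e-05]), 'tau': array([ 4.55495450e-03, -5.97752988e+01,  1.61363773e+00, -2.81953132e+01,
        1.28007613e-02,  5.00617418e-03,  3.48394209e-06]), 'tcp_pos': array([ 0.21265621, -0.64002033,  0.2021425 ]), 'orientation': array([-3.09970197e+00, -5.01544848e-01,  5.95365461e-04]), 'contact_force': array([ 0.26556936, -0.12219439,  0.29538691]), 'moment': array([-0.02089383, -0.00971466,  0.04407176]), 'gripper_force': 0.0, 'grip_width': 0.08544034811930609}
```

View pics/scene1.png

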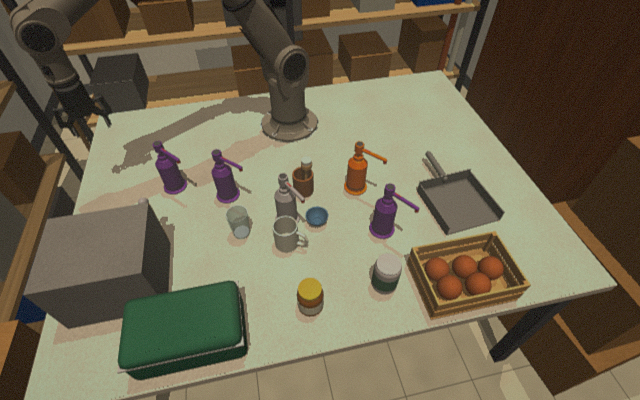

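View pics/top1.png

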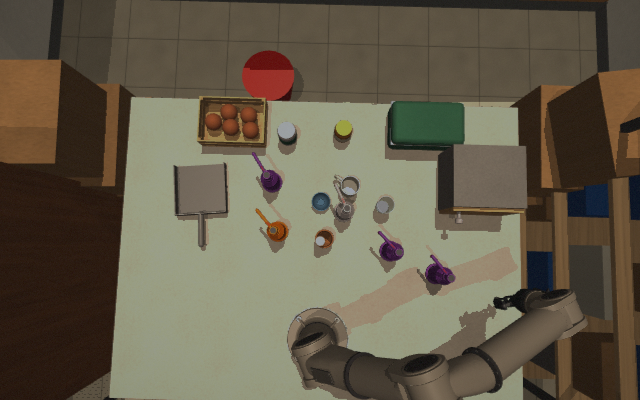

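The scene view shows the steel pump at about (285,200), mug at (287,233) and dish at (317,216). In the top view they are at (344,210), (349,187) and (321,201). The tumbler is close by on the right and the brush holder is behind.

Run:
```python
from h import *
S={n:dict(np.load(n+'1.npz')) for n in('scene','top')}
a=cv2.resize(S['scene']['frame'][140:270,200:360],None,fx=5,fy=5,interpolation=cv2.INTER_CUBIC)[:600,:,::-1]
b=cv2.resize(S['top']['frame'][160:260,290:410],None,fx=6,fy=6,interpolation=cv2.INTER_CUBIC)[:600,:,::-1]
cv2.imwrite('pics/sc.png',a);cv2.imwrite('pics/tc.png',b)
for n in S:
    d=S[n];P=pts(d);
    m=(P[...,2]>.015)&(P[...,0]>.3)&(P[...,0]<.8)&(abs(P[...,1]+.1)<.2)&(P[...,2]<.3)
    k,l,st,c=cv2.connectedComponentsWithStats(m.astype(np.uint8))
    for i in range(1,k):
        if st[i,4]<40: continue
        q=P[l==i];print(n,c[i].round(),st[i,4],'lo',q.min(0).round(3),'hi',q.max(0).round(3))
    for lo,hi in((.028,.04),(.083,.095),(.096,.104),(.192,.206)):
        mm=m&(P[...,2]>lo)&(P[...,2]<hi);k,l,st,c=cv2.connectedComponentsWithStats(mm.astype(np.uint8))
        for i in range(1,k):
            if st[i,4]<8: continue
            q=P[l==i];print('  slice',lo,c[i].round(),st[i,4],((q.min(0)+q.max(0))/2).round(3),(q.max(0)-q.min(0)).round(3))
    hsv=cv2.cvtColor(d['frame'],cv2.COLOR_RGB2HSV)
    r=((hsv[...,0]<8)|(hsv[...,0]>172))&(hsv[...,1]>80)&(hsv[...,2]>60)&m
    v,u=np.nonzero(r)
    for x in zip(u,v): print(x,P[x[1],x[0]].round(3))
```

```text
scene [225. 175.] 807 lo [ 0.337 -0.3    0.015] hi [ 0.424 -0.206  0.204]
scene [291. 205.] 2213 lo [ 0.354 -0.147  0.015] hi [0.642 0.02  0.203]
scene [238. 220.] 594 lo [ 0.492 -0.279  0.015] hi [ 0.56  -0.213  0.104]
scene [316. 215.] 231 lo [ 0.501 -0.036  0.015] hi [0.575 0.037 0.039]
scene [307. 280.] 57 lo [ 0.788 -0.1    0.096] hi [ 0.8   -0.06   0.105]
scene [231. 288.] 238 lo [ 0.757 -0.299  0.022] hi [ 0.8   -0.259  0.134]
  slice 0.028 [301. 178.] 19 [ 0.362 -0.019  0.034] [0.007 0.026 0.012]
  slice 0.028 [304. 190.] 47 [ 0.411 -0.017  0.034] [0.033 0.07  0.011]
  slice 0.028 [229. 193.] 36 [ 0.369 -0.272  0.034] [0.033 0.054 0.011]
  slice 0.028 [316. 214.] 114 [0.538 0.    0.034] [0.073 0.073 0.011]
  slice 0.028 [294. 216.] 11 [ 0.521 -0.069  0.034] [0.015 0.013 0.012]
  slice 0.028 [238. 220.] 16 [ 0.501 -0.249  0.035] [0.007 0.025 0.009]
  slice 0.028 [242. 232.] 38 [ 0.54  -0.245  0.034] [0.032 0.057 0.011]
  slice 0.028 [285. 229.] 38 [ 0.57  -0.109  0.034] [0.019 0.056 0.011]
  slice 0.028 [288. 244.] 51 [ 0.621 -0.109  0.034] [0.031 0.072 0.012]
  slice 0.028 [3
[... 3591 characters left out ...]
 252.] 57 [ 0.344 -0.275  0.199] [0.028 0.026 0.013]
(np.int64(342), np.int64(198)) [ 0.53  -0.072  0.187]
(np.int64(342), np.int64(199)) [ 0.526 -0.072  0.191]
(np.int64(343), np.int64(199)) [ 0.527 -0.076  0.185]
(np.int64(343), np.int64(200)) [ 0.523 -0.076  0.188]
(np.int64(343), np.int64(201)) [ 0.52  -0.076  0.183]
(np.int64(344), np.int64(201)) [ 0.52  -0.08   0.183]
(np.int64(343), np.int64(202)) [ 0.516 -0.076  0.185]
(np.int64(344), np.int64(202)) [ 0.516 -0.08   0.19 ]
(np.int64(391), np.int64(244)) [ 0.371 -0.25   0.19 ]
(np.int64(392), np.int64(245)) [ 0.368 -0.253  0.193]
(np.int64(393), np.int64(246)) [ 0.364 -0.258  0.185]
(np.int64(393), np.int64(247)) [ 0.361 -0.256  0.194]
```

View pics/sc.png

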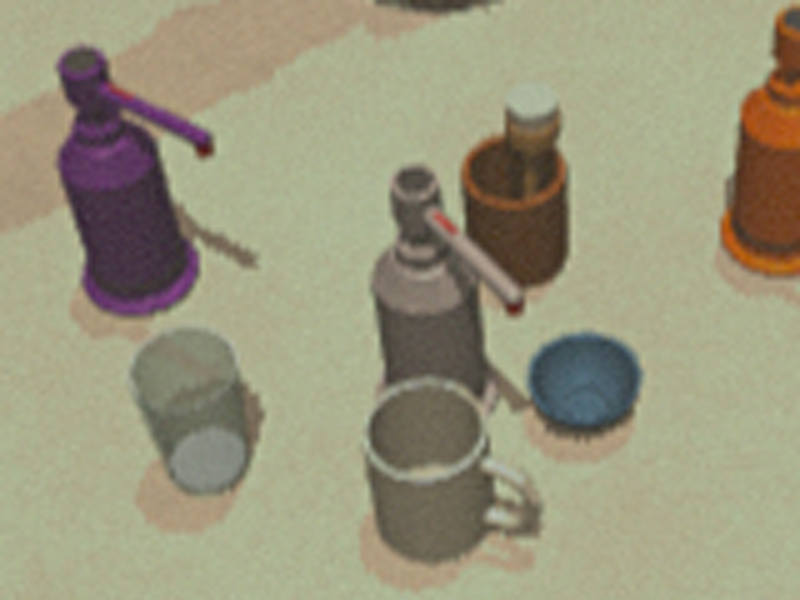

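View pics/tc.png

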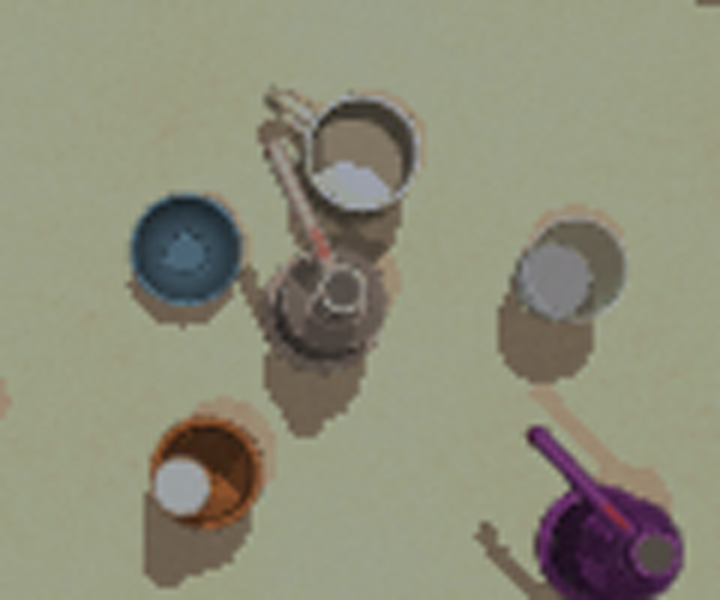

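```bash
cat >> h.py <<'E'
from scipy.spatial.transform import Rotation as Ro
def down(yaw):  # tool x along world yaw (deg), z down
    c,s=np.cos(np.radians(yaw)),np.sin(np.radians(yaw)); return Ro.from_matrix(np.array([[c,s,0],[s,-c,0],[0,0,-1]]))
def rel(p,yaw,q=None):
    o=get_obs(); R=Ro.from_rotvec(o['orientation']); w=(R.inv()*down(yaw)).as_rotvec()/2
    print('pos',o['tcp_pos'].round(4),'off',(R.inv().apply(np.array(p)-o['tcp_pos'])/.15).round(3),'rot',w.round(4))
E
python3 - <<'E'
from h import *
rel([.498,-.091,.29],24.5)
S={n:dict(np.load(n+'1.npz')) for n in('scene','top')}
t=S['top'];s=S['scene']
A=lambda d,u,v,h:print(ray(d,u,v,h).round(4))
for o in (0,):
    A(t,290+343/6-.4,160+288/6-.4,.2);A(t,290+363/6-.4,160+153/6-.4,.09);A(t,290+186/6-.4,160+248/6-.4,.035)
    A(s,200+415/5-.4,140+183/5-.4,.2);A(s,200+427/5-.4,140+430/5-.4,.09);A(s,200+585/5-.4,140+383/5-.4,.035)
E
```

```text
pos [ 0.2127 -0.64    0.2021] off [ 2.959 -2.874 -0.581] rot [-0.0008  0.     -0.0534]
[ 0.4953 -0.0894  0.2   ]
[ 0.5906 -0.1076  0.09  ]
[0.5316 0.0034 0.035 ]
[ 0.5004 -0.0913  0.2   ]
[ 0.5969 -0.1081  0.09  ]
[5.407e-01 1.000e-04 3.500e-02]
```

Call:
drive_tool:
  rows:
    - {"offset": [0,0,-0.25],"rotation": [0,0,0],"claw": 1}
    - {"offset": [0,0,-0.5],"rotation": [0,0,0],"claw": 1}
    - {"offset": [0,0,-0.6],"rotation": [0,0,0],"claw": 1}
    - {"offset": [0.15,-0.15,-0.6],"rotation": [0,0,0],"claw": 1}
    - {"offset": [0.3,-0.3,-0.6],"rotation": [0,0,0],"claw": 1}
    - {"offset": [0.45,-0.45,-0.6],"rotation": [0,0,0],"claw": 1}
    - {"offset": [0.6,-0.6,-0.6],"rotation": [0,0,0],"claw": 1}
    - {"offset": [0.75,-0.75,-0.6],"rotation": [0,0,0],"claw": 1}
    - {"offset": [0.9,-0.9,-0.6],"rotation": [0,0,0],"claw": 1}
    - {"offset": [1,-1,-0.6],"rotation": [0,0,0],"claw": 1}
    - {"offset": [1,-1,-0.6],"rotation": [0,0,0],"claw": 1}

```text
clock: 1.02
tcp_pos: [0.3111, -0.4461, 0.293]
orientation: [-3.098, -0.513, -0.002]
contact_force: [0.5, 0.8, -0.3]
grip_width: 0.0854
gripper_force: 0.0
```

Call:
drive_tool:
  rows:
    - {"offset": [0.15,-0.15,0],"rotation": [0,0,0],"claw": 1}
    - {"offset": [0.3,-0.3,0],"rotation": [0,0,0],"claw": 1}
    - {"offset": [0.45,-0.45,0],"rotation": [0,0,0],"claw": 1}
    - {"offset": [0.6,-0.6,0],"rotation": [0,0,0],"claw": 1}
    - {"offset": [0.75,-0.75,0],"rotation": [0,0,0],"claw": 1}
    - {"offset": [0.9,-0.9,0],"rotation": [0,0,0],"claw": 1}
    - {"offset": [1,-1,0],"rotation": [0,0,0],"claw": 1}
    - {"offset": [1,-1,0],"rotation": [0,0,0],"claw": 1}
    - {"offset": [1,-1,0],"rotation": [0,0,0],"claw": 1}

```text
clock: 1.77
tcp_pos: [0.4032, -0.2608, 0.2929]
orientation: [-3.101, -0.505, 0.001]
contact_force: [-0.2, 0.4, -0.0]
grip_width: 0.0857
gripper_force: 0.0
```

Run:
```python
from h import *
rel([.498,-.091,.29],24.5);print(get_obs()['joints'].round(2),get_obs()['clock'])
```

```text
pos [ 0.4032 -0.2608  0.2929] off [ 0.959 -0.872  0.019] rot [-0.      0.0002 -0.0523]
[ 0.67  0.09 -0.24  1.87  0.02  1.18 -0.83] 1.7667
```

Call:
drive_tool:
  rows:
    - {"offset": [0.15,-0.14,0],"rotation": [0,0,-0.01],"claw": 1}
    - {"offset": [0.3,-0.28,0],"rotation": [0,0,-0.03],"claw": 1}
    - {"offset": [0.45,-0.42,0],"rotation": [0,0,-0.05],"claw": 1}
    - {"offset": [0.6,-0.56,0],"rotation": [0,0,-0.052],"claw": 1}
    - {"offset": [0.75,-0.7,0],"rotation": [0,0,-0.052],"claw": 1}
    - {"offset": [0.9,-0.82,0],"rotation": [0,0,-0.052],"claw": 1}
    - {"offset": [0.96,-0.87,0],"rotation": [0,0,-0.052],"claw": 1}
    - {"offset": [0.96,-0.87,0],"rotation": [0,0,-0.052],"claw": 1}
    - {"offset": [0.96,-0.87,0],"rotation": [0,0,-0.052],"claw": 1}
    - {"offset": [0.96,-0.87,0],"rotation": [0,0,-0.052],"claw": 1}

```text
clock: 2.6
tcp_pos: [0.4977, -0.0945, 0.2927]
orientation: [3.071, 0.657, -0.002]
contact_force: [-0.4, -0.4, 0.0]
grip_width: 0.0855
gripper_force: 0.0
```

Run:
```python
from h import *
rel([.498,-.091,.29],24.5);print(get_obs()['joints'].round(2))
d=cam('wrist');save(d,'w1.png');np.savez('w1.npz',**d);P=pts(d)
print((-np.array(d['R']).T@d['t']).round(3),np.array(d['R']).round(2).tolist())
m=(P[...,2]>.194)&(P[...,2]<.206)
k,l,st,c=cv2.connectedComponentsWithStats(m.astype(np.uint8))
for i in range(1,k):
    if st[i,4]>100: q=P[l==i];print(c[i],st[i],((q.min(0)+q.max(0))/2).round(4),(q.max(0)-q.min(0)).round(4))
```

```text
pos [ 0.4977 -0.0945  0.2927] off [ 0.012 -0.021  0.018] rot [ 0.0002  0.0006 -0.003 ]
[ 0.43  0.15 -0.41  1.81  0.06  1.2  -1.15]
[ 0.568 -0.063  0.465] [[0.41, -0.91, 0.0], [-0.87, -0.39, 0.3], [-0.27, -0.12, -0.95]]
[ 24.58853634 160.50665302] [  5 145  40  32 977] [0.412  0.1671 0.1989] [0.0298 0.0305 0.0097]
[316.27419355 188.99193548] [301 174  31  31 744] [ 0.4983 -0.0917  0.1993] [0.0294 0.0291 0.0086]
```

View pics/w1.png

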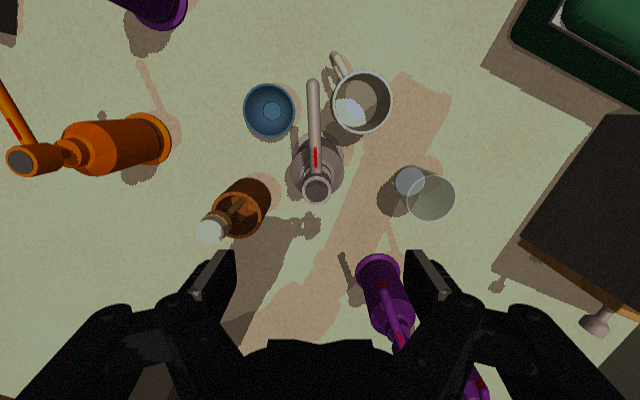

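The wrist view shows the hub at (316,189), spout tip at (313,85), dish at (269,110) and mug rim at (361,102).

Run:
```python
from h import *
d=dict(np.load('w1.npz'));P=pts(d);h=np.array([.4983,-.0917])
def f(n,m):
    k,l,st,c=cv2.connectedComponentsWithStats(m.astype(np.uint8))
    for i in range(1,k):
        if st[i,4]>60:
            q=P[l==i][:,:2].astype(np.float32);(cx,cy),r=cv2.minEnclosingCircle(q);v=np.array([cx,cy])-h
            print(n,c[i].round(),st[i,4],(round(cx,4),round(cy,4)),round(r,4),'dist',np.hypot(*v).round(4),'ang',np.degrees(np.arctan2(v[1],v[0])).round(1))
B=np.zeros((400,640),bool);B[60:240,230:400]=1
f('dish',B&(abs(P[...,2]-.031)<.008)&(np.mgrid[0:400,0:640][1]<300))
f('mug',B&(abs(P[...,2]-.087)<.006))
f('sp',B&(P[...,2]>.166)&(P[...,2]<.193))
m=B&(P[...,2]>.166)&(P[...,2]<.191);q=P[m][:,:2];q=q[np.hypot(*(q-h).T)>.02];v=q-h;a=np.degrees(np.arctan2(v[:,1],v[:,0]));print(np.median(a),np.hypot(*v.T).max())
rel([.4983,-.0917,.172],np.median(a))
```

```text
dish [267. 110.] 939 (0.5341, 0.0006) 0.0376 dist 0.099 ang 68.8
dish [256. 188.] 142 (0.3987, -0.0184) 0.034 dist 0.1236 ang 143.7
dish [243. 218.] 110 (0.367, -0.0223) 0.0206 dist 0.1485 ang 152.2
mug [365. 101.] 741 (0.5948, -0.1094) 0.038 dist 0.0981 ang -10.4
mug [248. 214.] 394 (0.3885, -0.0166) 0.0359 dist 0.133 ang 145.6
sp [314. 128.] 1255 (0.543, -0.0673) 0.0497 dist 0.0509 ang 28.6
26.246037142960976 0.10032552836146547
pos [ 0.4977 -0.0945  0.2927] off [ 0.012 -0.016  0.805] rot [ 0.0002  0.0005 -0.0184]
```

Call:
drive_tool:
  force: 25
  rows:
    - {"offset": [0.012,-0.016,0.1],"rotation": [0,0,-0.018],"claw": 0.7}
    - {"offset": [0.012,-0.016,0.2],"rotation": [0,0,-0.018],"claw": 0.7}
    - {"offset": [0.012,-0.016,0.3],"rotation": [0,0,-0.018],"claw": 0.7}
    - {"offset": [0.012,-0.016,0.4],"rotation": [0,0,-0.018],"claw": 0.7}
    - {"offset": [0.012,-0.016,0.5],"rotation": [0,0,-0.018],"claw": 0.7}
    - {"offset": [0.012,-0.016,0.6],"rotation": [0,0,-0.018],"claw": 0.7}
    - {"offset": [0.012,-0.016,0.68],"rotation": [0,0,-0.018],"claw": 0.7}
    - {"offset": [0.012,-0.016,0.75],"rotation": [0,0,-0.018],"claw": 0.7}
    - {"offset": [0.012,-0.016,0.8],"rotation": [0,0,-0.018],"claw": 0.7}
    - {"offset": [0.012,-0.016,0.81],"rotation": [0,0,-0.018],"claw": 0.7}
    - {"offset": [0.012,-0.016,0.81],"rotation": [0,0,-0.018],"claw": 0.7}
    - {"offset": [0.012,-0.016,0.81],"rotation": [0,0,-0.018],"claw": 0.7}

```text
clock: 3.65
tcp_pos: [0.4995, -0.0894, 0.172]
orientation: [3.058, 0.717, 0.001]
contact_force: [0.2, 0.2, -0.5]
grip_width: 0.0599
gripper_force: 0.0
```

Run:
```python
from h import *
rel([.4983,-.0917,.171],26.2)
save(cam('wrist'),'w2.png')
```

```text
pos [ 0.4995 -0.0894  0.172 ] off [-0.014  0.011  0.007] rot [ 0.0003 -0.0003  0.0016]
```

View pics/w2.png

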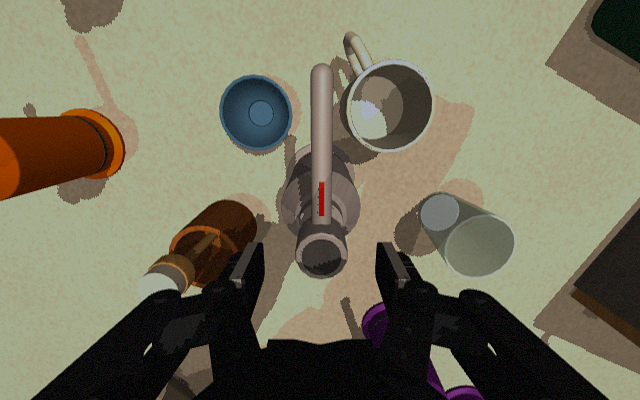

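The hub, at (321,255), sits centred between the pads at about (250,270) and (390,265), with the spout pointing straight away, so I'll close on it.

Call:
drive_tool:
  force: 30
  rows:
    - {"offset": [-0.014,0.011,0],"rotation": [0,0,0],"claw": 0.7}
    - {"offset": [-0.014,0.011,0],"rotation": [0,0,0],"claw": 0.5}
    - {"offset": [-0.014,0.011,0],"rotation": [0,0,0],"claw": 0.4}
    - {"offset": [-0.014,0.011,0],"rotation": [0,0,0],"claw": 0.2}
    - {"offset": [-0.014,0.011,0],"rotation": [0,0,0],"claw": 0.2}
    - {"offset": [-0.014,0.011,0],"rotation": [0,0,0],"claw": 0.2}
    - {"offset": [-0.014,0.011,0],"rotation": [0,0,0],"claw": 0.2}
    - {"offset": [-0.014,0.011,0],"rotation": [0,0,0],"claw": 0.2}

```text
clock: 4.37
tcp_pos: [0.498, -0.091, 0.1717]
orientation: [-3.058, -0.718, -0.0]
contact_force: [-2.0, 2.1, 4.1]
grip_width: 0.0172
gripper_force: 1.7
```

Run:
```python
from h import *
rel([.4983,-.0917,.172],-10.3);rel([.4983,-.0917,.172],26.2);o=get_obs();print(o['joints'].round(2),o['moment'],o['contact_force'])
```

```text
pos [ 0.498  -0.091   0.1717] off [-0.     0.005 -0.002] rot [-2.000e-04 -0.000e+00  3.205e-01]
pos [ 0.498  -0.091   0.1717] off [-0.     0.005 -0.002] rot [-0.0001 -0.0001  0.002 ]
[ 0.41  0.27 -0.41  1.96  0.13  0.94 -1.17] [ 0.55128671  0.36758935 -0.03413034] [-2.03527742  2.11796544  4.12323645]
```

Run:
```python
from h import *
d=cam('wrist');s=cam('scene');np.savez('s3.npz',**s);P=pts(d)
a=cv2.resize(s['frame'][140:220,240:340],None,fx=4,fy=4,interpolation=cv2.INTER_CUBIC)
b=d['frame'][100:400,150:490]
c=np.zeros((320,400+340,3),np.uint8);c[:320,:400]=a[:320];c[:300,400:]=b
cv2.imwrite('pics/c3.png',c[:,:,::-1])
m=(P[...,2]>.166)&(P[...,2]<.21);m[:, :250]=0;m[:,400:]=0
q=P[m];print(np.percentile(q,[2,50,98],axis=0).round(4));print(get_obs()['gripper_force'])
```

```text
[[ 0.4884 -0.1004  0.1815]
 [ 0.5281 -0.0763  0.1885]
 [ 0.5853 -0.0471  0.2075]]
1.6893521323800087
```

View pics/c3.png

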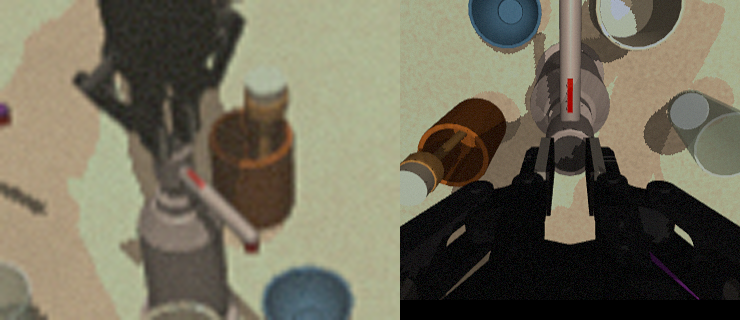

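Run:
```python
from h import *
d=cam('wrist');np.savez('w3.npz',**d);P=pts(d);R=Ro.from_rotvec(get_obs()['orientation']);t=get_obs()['tcp_pos']
Q=R.inv().apply((P-t).reshape(-1,3)).reshape(P.shape)*1000
for v in range(225,330,8): print(v,[tuple(Q[v,u].round().astype(int)) for u in range(286,358,6)])
cv2.imwrite('pics/c4.png',cv2.resize(d['frame'][200:330,250:400],None,fx=4.5,fy=4.5,interpolation=cv2.INTER_CUBIC)[:,:,::-1]) if 1 else 0
```

```text
225 [(np.int64(-67), np.int64(-42), np.int64(171)), (np.int64(-14), np.int64(-22), np.int64(43)), (np.int64(5), np.int64(-13), np.int64(-2)), (np.int64(11), np.int64(-9), np.int64(-16)), (np.int64(14), np.int64(-5), np.int64(-23)), (np.int64(15), np.int64(-1), np.int64(-24)), (np.int64(15), np.int64(2), np.int64(-24)), (np.int64(14), np.int64(5), np.int64(-23)), (np.int64(12), np.int64(9), np.int64(-18)), (np.int64(7), np.int64(13), np.int64(-5)), (np.int64(-13), np.int64(22), np.int64(41)), (np.int64(-18), np.int64(28), np.int64(53))]
233 [(np.int64(-79), np.int64(-43), np.int64(171)), (np.int64(-79), np.int64(-35), np.int64(171)), (np.int64(9), np.int64(-12), np.int64(-22)), (np.int64(11), np.int64(-8), np.int64(-28)), (np.int64(12), np.int64(-5), np.int64(-28)), (np.int64(12), np.int64(-1), np.int64(-29)), (np.int64(12), np.int64(2), np.int64(-29)), (np.int64(12), np.int64(5), np.int64(-29)), (np.int64(12), np.int64(8), np.int64(-28)), (np.int64(10), np.int64(12), np.int64(-24)), (np.int64(-79), np.int64(35), np.int64(171)), (np.int64(-79), np.int64(43), np.int64(171))]
241 [(np.i
[... 5923 characters left out ...]
.int64(-217), np.int64(30), np.int64(170)), (np.int64(-5), np.int64(11), np.int64(-76)), (np.int64(17), np.int64(10), np.int64(-102))]
329 [(np.int64(18), np.int64(-9), np.int64(-107)), (np.int64(-6), np.int64(-10), np.int64(-80)), (np.int64(-230), np.int64(-30), np.int64(170)), (np.int64(-230), np.int64(-22), np.int64(170)), (np.int64(-230), np.int64(-13), np.int64(170)), (np.int64(-230), np.int64(-4), np.int64(170)), (np.int64(-231), np.int64(4), np.int64(171)), (np.int64(-230), np.int64(13), np.int64(169)), (np.int64(-230), np.int64(22), np.int64(170)), (np.int64(-231), np.int64(31), np.int64(170)), (np.int64(-7), np.int64(11), np.int64(-78)), (np.int64(18), np.int64(10), np.int64(-106))]
```

View pics/c4.png

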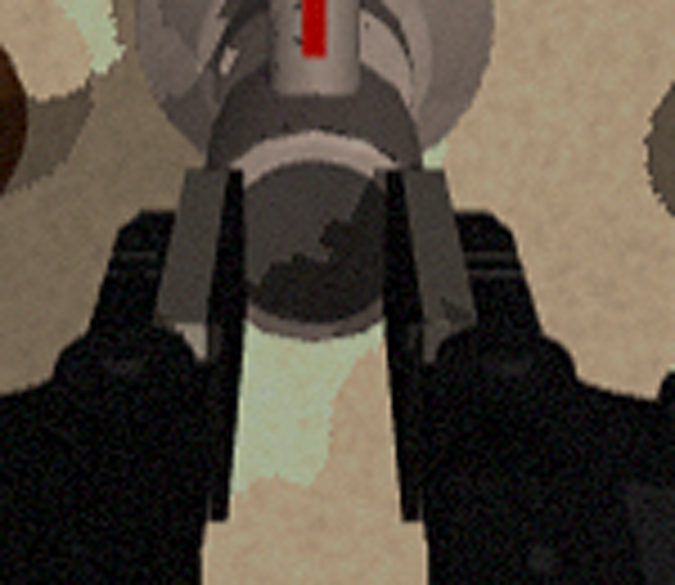

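Run:
```python
from h import *
d=dict(np.load('w1.npz'));P=pts(d);t=np.array([.4977,-.0945,.2927]);R=Ro.from_rotvec([3.071,.657,-.002])
Q=R.inv().apply((P-t).reshape(-1,3)).reshape(P.shape)*1000
for n,Q in(('w1',Q),):
  m=(abs(Q[...,0])<16)&(Q[...,2]>-120)&(Q[...,2]<30)&(abs(Q[...,1])<70)
  for lo in range(-80,10,6):
    q=Q[m&(Q[...,2]>=lo)&(Q[...,2]<lo+6)];print(n,lo,len(q),(q.min(0).round(),q.max(0).round()) if len(q) else '')
print(get_obs()['gripper_force'],get_obs()['contact_force'],get_obs()['tcp_pos'])
```

```text
w1 -80 901 (array([ -4., -56., -80.]), array([ 13.,  56., -74.]))
w1 -74 962 (array([-11., -56., -74.]), array([ 13.,  57., -68.]))
w1 -68 851 (array([-11., -56., -68.]), array([ 13.,  58., -62.]))
w1 -62 756 (array([-11., -56., -62.]), array([ 13.,  57., -56.]))
w1 -56 647 (array([-10., -56., -56.]), array([ 13.,  57., -50.]))
w1 -50 437 (array([-11., -54., -50.]), array([ 12.,  55., -44.]))
w1 -44 49 (array([ -9., -42., -44.]), array([  9.,  44., -42.]))
w1 -38 0 
w1 -32 0 
w1 -26 0 
w1 -20 0 
w1 -14 0 
w1 -8 0 
w1 -2 0 
w1 4 0 
1.6979488357901573 [-1.31759196  3.07121792  4.09284212] [ 0.49807778 -0.09122801  0.17159696]
```

Depth shows the fingertips really end about 30 mm short of the reported TCP. They are resting lightly on the hub top instead of around it. I'll raise, open, and go about 35 mm deeper.

Call:
drive_tool:
  force: 30
  rows:
    - {"offset": [0,0.005,-0.1],"rotation": [0,0,0],"claw": 0.2}
    - {"offset": [0,0.005,-0.2],"rotation": [0,0,0],"claw": 0.7}
    - {"offset": [0,0.005,-0.2],"rotation": [0,0,0],"claw": 0.7}
    - {"offset": [0,0.005,-0.2],"rotation": [0,0,0],"claw": 0.7}
    - {"offset": [0,0.005,-0.2],"rotation": [0,0,0],"claw": 0.7}
    - {"offset": [0,0.005,-0.2],"rotation": [0,0,0],"claw": 0.7}
    - {"offset": [0,0.005,-0.2],"rotation": [0,0,0],"claw": 0.7}

```text
clock: 5.1
tcp_pos: [0.4978, -0.0923, 0.2007]
orientation: [-3.058, -0.717, 0.002]
contact_force: [0.4, 0.0, -0.3]
grip_width: 0.0598
gripper_force: 0.0
```

Run:
```python
from h import *
rel([.4983,-.0917,.137],26.2)
d=cam('wrist');P=pts(d)
m=(P[...,2]>.185)&(P[...,2]<.2065);m[:,:290]=0;m[:,350:]=0
for lo in (.186,.189,.192,.195,.198,.201,.204):
    q=P[m&(P[...,2]>lo)&(P[...,2]<lo+.003)];print(lo,len(q),((q.min(0)+q.max(0))/2).round(4) if len(q) else '')
```

```text
pos [ 0.4978 -0.0923  0.2007] off [ 0.005 -0.002  0.424] rot [-0.0004  0.0006  0.0017]
0.186 1683 [ 0.5426 -0.0736  0.1875]
0.189 608 [ 0.5407 -0.0745  0.1905]
0.192 60 [ 0.5049 -0.0896  0.1935]
0.195 60 [ 0.505  -0.0901  0.1965]
0.198 394 [ 0.4987 -0.0915  0.1995]
0.201 1116 [ 0.4986 -0.0914  0.2024]
0.204 1 [ 0.4937 -0.0911  0.2041]
```

Call:
drive_tool:
  force: 30
  rows:
    - {"offset": [0.005,0,0.08],"rotation": [0,0,0.002],"claw": 0.7}
    - {"offset": [0.005,0,0.16],"rotation": [0,0,0.002],"claw": 0.7}
    - {"offset": [0.005,0,0.24],"rotation": [0,0,0.002],"claw": 0.7}
    - {"offset": [0.005,0,0.32],"rotation": [0,0,0.002],"claw": 0.7}
    - {"offset": [0.005,0,0.38],"rotation": [0,0,0.002],"claw": 0.7}
    - {"offset": [0.005,0,0.42],"rotation": [0,0,0.002],"claw": 0.7}
    - {"offset": [0.005,0,0.42],"rotation": [0,0,0.002],"claw": 0.7}
    - {"offset": [0.005,0,0.42],"rotation": [0,0,0.002],"claw": 0.7}

```text
clock: 5.82
tcp_pos: [0.499, -0.0918, 0.1384]
orientation: [-3.06, -0.711, 0.001]
contact_force: [-0.0, -0.0, -0.4]
grip_width: 0.0599
gripper_force: 0.0
```

Call:
drive_tool:
  force: 30
  rows:
    - {"offset": [0,0,0],"rotation": [0,0,0],"claw": 0.5}
    - {"offset": [0,0,0],"rotation": [0,0,0],"claw": 0.4}
    - {"offset": [0,0,0],"rotation": [0,0,0],"claw": 0.3}
    - {"offset": [0,0,0],"rotation": [0,0,0],"claw": 0.25}
    - {"offset": [0,0,0],"rotation": [0,0,0],"claw": 0.25}
    - {"offset": [0,0,0],"rotation": [0,0,0],"claw": 0.25}
    - {"offset": [0,0,0],"rotation": [0,0,0],"claw": 0.25}

```text
clock: 6.4
tcp_pos: [0.499, -0.0909, 0.1388]
orientation: [-3.059, -0.712, -0.0]
contact_force: [-1.6, 4.1, 3.8]
grip_width: 0.0291
gripper_force: 30.0
```

Run:
```python
from h import *
rel([.4983,-.0917,.137],26.2);o=get_obs();print(o['moment'],o['contact_force'])
d=cam('wrist');P=pts(d)
m=(P[...,2]>.18)&(P[...,2]<.2065);m[:,:300]=0;m[:,340:]=0
for lo in (.183,.186,.189,.192,.195,.198,.201,.204):
    q=P[m&(P[...,2]>lo)&(P[...,2]<lo+.003)];print(lo,len(q),((q.min(0)+q.max(0))/2).round(4) if len(q) else '')
```

```text
pos [ 0.499  -0.0909  0.1388] off [-0.006  0.003  0.012] rot [-0.0003 -0.0002  0.0001]
[0.90110898 0.44001297 0.01316459] [-1.55420138  4.13175725  3.781981  ]
0.183 1204 [ 0.5465 -0.0698  0.1845]
0.186 3975 [ 0.5464 -0.0701  0.1875]
0.189 298 [ 0.5446 -0.072   0.1905]
0.192 122 [ 0.5091 -0.087   0.1935]
0.195 139 [ 0.5094 -0.0868  0.1965]
0.198 1285 [ 0.4985 -0.0918  0.1995]
0.201 857 [ 0.4988 -0.0911  0.2019]
0.204 0
```

Gripped (29 mm, 30 N). I'll ease up slightly to unload the vertical force and turn to the mug.

Call:
drive_tool:
  rows:
    - {"offset": [0,0,-0.005],"rotation": [0,0,0],"claw": 0.25}
    - {"offset": [0,0,-0.01],"rotation": [0,0,0.02],"claw": 0.25}
    - {"offset": [0,0,-0.01],"rotation": [0,0,0.04],"claw": 0.25}
    - {"offset": [0,0,-0.01],"rotation": [0,0,0.06],"claw": 0.25}

```text
clock: 6.78
tcp_pos: [0.499, -0.0911, 0.1398]
orientation: [-3.097, -0.525, -0.0]
contact_force: [-0.8, 4.7, -1.5]
grip_width: 0.0292
gripper_force: 30.4
```

Run:
```python
from h import *
rel([.4985,-.0915,.139],-10.3);o=get_obs();print(o['moment'],o['contact_force'])
```

```text
pos [ 0.499  -0.0911  0.1398] off [-0.004  0.001  0.005] rot [-4.000e-04 -1.000e-04  2.577e-01]
[0.70663204 0.0316421  0.04682069] [-0.7608774   4.72010076 -1.53435862]
```

Turning works, with the vertical force now slightly upward. Continuing.

Call:
drive_tool:
  rows:
    - {"offset": [0,0,0],"rotation": [0,0,0.02],"claw": 0.25}
    - {"offset": [0,0,0],"rotation": [0,0,0.04],"claw": 0.25}
    - {"offset": [0,0,0],"rotation": [0,0,0.06],"claw": 0.25}
    - {"offset": [0,0,0],"rotation": [0,0,0.08],"claw": 0.25}
    - {"offset": [0,0,0],"rotation": [0,0,0.1],"claw": 0.25}
    - {"offset": [0,0,0],"rotation": [0,0,0.12],"claw": 0.25}
    - {"offset": [0,0,0],"rotation": [0,0,0.14],"claw": 0.25}
    - {"offset": [0,0,0],"rotation": [0,0,0.16],"claw": 0.25}
    - {"offset": [0,0,0],"rotation": [0,0,0.18],"claw": 0.25}
    - {"offset": [0,0,0],"rotation": [0,0,0.2],"claw": 0.25}
    - {"offset": [0,0,0],"rotation": [0,0,0.22],"claw": 0.25}
    - {"offset": [0,0,0],"rotation": [0,0,0.24],"claw": 0.25}
    - {"offset": [0,0,0],"rotation": [0,0,0.258],"claw": 0.25}
    - {"offset": [0,0,0],"rotation": [0,0,0.258],"claw": 0.25}
    - {"offset": [0,0,0],"rotation": [0,0,0.258],"claw": 0.25}

```text
clock: 8.03
tcp_pos: [0.4989, -0.0919, 0.1398]
orientation: [3.129, -0.279, -0.0]
contact_force: [-0.6, 2.8, -1.9]
grip_width: 0.0289
gripper_force: 30.5
```

```bash
cat >> h.py <<'E'
def spout(d,h=(.4985,-.0915)):
    P=pts(d);x=P[...,:2]-np.array(h);r=np.hypot(x[...,0],x[...,1])
    m=(r>.04)&(r<.098)&(P[...,2]>.155)&(P[...,2]<.196);q=x[m];a=np.degrees(np.arctan2(q[:,1],q[:,0]))
    print('spout',m.sum(),np.median(a).round(1),np.percentile(a,[5,95]).round(1),'z',np.percentile(P[m][:,2],[50,90]).round(4))
    m=(r<.012)&(P[...,2]>.17)&(P[...,2]<.205);print('hub z',np.median(P[m][:,2]).round(4),m.sum())
    for c,lo,hi in(((.5948,-.1094),.082,.094),((.5341,.0006),.024,.038)):
        m=(np.hypot(P[...,0]-c[0],P[...,1]-c[1])<.042)&(P[...,2]>lo)&(P[...,2]<hi)
        v=cv2.minEnclosingCircle(P[m][:,:2].astype(np.float32));w=np.array(v[0])-h;print('thing',np.round(v[0],4),round(v[1],4),np.degrees(np.arctan2(w[1],w[0])).round(1))
E
python3 - <<'E'
from h import *
rel([.4985,-.0915,.139],-10.3);o=get_obs();print(o['moment'],o['contact_force'],o['joints'].round(2))
d=cam('wrist');save(d,'w5.png');spout(d)
E
```

```text
pos [ 0.4989 -0.0919  0.1398] off [-0.003 -0.002  0.005] rot [0.0001 0.     0.0008]
[ 0.23751538 -0.0083354   0.00391859] [-0.5803137   2.83582624 -1.91415551] [ 0.3   0.3  -0.28  2.    0.11  0.86 -1.79]
spout 3914 -10.4 [-15.2  -5.7] z [0.1882 0.1894]
hub z 0.2019 1957
thing [ 0.595  -0.1097] 0.0381 -10.7
thing [5.341e-01 5.000e-04] 0.0379 68.9
```

View pics/w5.png

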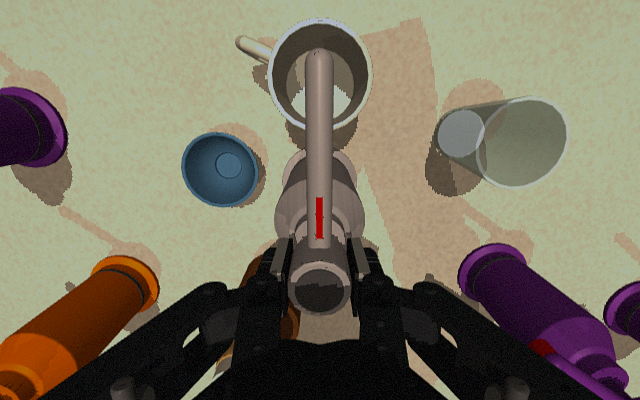

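The spout is at -10.4°, the mug at -10.7°, and the tip at (319,58) is inside the mug mouth centred on (320,72). Pressing now.

Call:
drive_tool:
  rows:
    - {"offset": [0,0,0.015],"rotation": [0,0,0],"claw": 0.25}
    - {"offset": [0,0,0.03],"rotation": [0,0,0],"claw": 0.25}
    - {"offset": [0,0,0.045],"rotation": [0,0,0],"claw": 0.25}
    - {"offset": [0,0,0.06],"rotation": [0,0,0],"claw": 0.25}
    - {"offset": [0,0,0.075],"rotation": [0,0,0],"claw": 0.25}
    - {"offset": [0,0,0.085],"rotation": [0,0,0],"claw": 0.25}
    - {"offset": [0,0,0.09],"rotation": [0,0,0],"claw": 0.25}
    - {"offset": [0,0,0.09],"rotation": [0,0,0],"claw": 0.25}
    - {"offset": [0,0,0.09],"rotation": [0,0,0],"claw": 0.25}

```text
clock: 8.83
tcp_pos: [0.4991, -0.0919, 0.1275]
orientation: [3.129, -0.281, 0.001]
contact_force: [-4.9, 2.8, 12.1]
grip_width: 0.029
gripper_force: 32.1
```

Run:
```python
from h import *
o=get_obs();print(o['moment'],o['contact_force'],o['tcp_pos'])
spout(cam('wrist'))
```

```text
[0.34919102 1.22388037 0.01403285] [-4.87412079  2.75051503 12.06739373] [ 0.49912102 -0.09194521  0.12754839]
spout 3912 -10.4 [-15.2  -5.7] z [0.1761 0.1774]
hub z 0.1898 1950
thing [ 0.595  -0.1095] 0.038 -10.6
thing [0.5343 0.0006] 0.0379 68.8
```

Down 12.1 mm at 12 N. I'll press slightly harder to be sure of full travel, then raise.

Call:
drive_tool:
  rows:
    - {"offset": [0,0,0.007],"rotation": [0,0,0],"claw": 0.25}
    - {"offset": [0,0,0.012],"rotation": [0,0,0],"claw": 0.25}
    - {"offset": [0,0,0.012],"rotation": [0,0,0],"claw": 0.25}
    - {"offset": [0,0,0.012],"rotation": [0,0,0],"claw": 0.25}

```text
clock: 9.22
tcp_pos: [0.4994, -0.0918, 0.1272]
orientation: [3.128, -0.281, 0.002]
contact_force: [-10.3, 2.9, 26.1]
grip_width: 0.029
gripper_force: 33.1
```

Call:
drive_tool:
  rows:
    - {"offset": [0,0,-0.015],"rotation": [0,0,0],"claw": 0.25}
    - {"offset": [0,0,-0.03],"rotation": [0,0,0],"claw": 0.25}
    - {"offset": [0,0,-0.045],"rotation": [0,0,0],"claw": 0.25}
    - {"offset": [0,0,-0.06],"rotation": [0,0,0],"claw": 0.25}
    - {"offset": [0,0,-0.075],"rotation": [0,0,0],"claw": 0.25}
    - {"offset": [0,0,-0.09],"rotation": [0,0,0],"claw": 0.25}
    - {"offset": [0,0,-0.102],"rotation": [0,0,0],"claw": 0.25}
    - {"offset": [0,0,-0.102],"rotation": [0,0,0],"claw": 0.25}
    - {"offset": [0,0,-0.102],"rotation": [0,0,0],"claw": 0.25}

```text
clock: 9.97
tcp_pos: [0.499, -0.0917, 0.1396]
orientation: [-3.129, 0.281, -0.0]
contact_force: [0.6, 2.8, -2.5]
grip_width: 0.0294
gripper_force: 32.0
```

Run:
```python
from h import *
o=get_obs();print(o['moment'],o['contact_force'],o['tcp_pos']);rel([.4985,-.0915,.139],68.6)
spout(cam('wrist'))
```

```text
[ 0.4645463  -0.18558401  0.06624388] [ 0.60499754  2.78033745 -2.48437211] [ 0.49904516 -0.091746    0.13961823]
pos [ 0.499  -0.0917  0.1396] off [-0.004 -0.001  0.004] rot [-1.000e-04 -1.000e-04 -6.881e-01]
spout 3916 -10.4 [-15.3  -5.8] z [0.1882 0.1894]
hub z 0.2019 1950
thing [ 0.5948 -0.1096] 0.0381 -10.7
thing [0.5341 0.0008] 0.038 68.9
```

The head is fully back up. Turning to the dish.

Call:
drive_tool:
  rows:
    - {"offset": [0,0,0],"rotation": [0,0,-0.02],"claw": 0.25}
    - {"offset": [0,0,0],"rotation": [0,0,-0.05],"claw": 0.25}
    - {"offset": [0,0,0],"rotation": [0,0,-0.09],"claw": 0.25}
    - {"offset": [0,0,0],"rotation": [0,0,-0.13],"claw": 0.25}
    - {"offset": [0,0,0],"rotation": [0,0,-0.17],"claw": 0.25}
    - {"offset": [0,0,0],"rotation": [0,0,-0.21],"claw": 0.25}
    - {"offset": [0,0,0],"rotation": [0,0,-0.25],"claw": 0.25}
    - {"offset": [0,0,0],"rotation": [0,0,-0.29],"claw": 0.25}
    - {"offset": [0,0,0],"rotation": [0,0,-0.33],"claw": 0.25}
    - {"offset": [0,0,0],"rotation": [0,0,-0.37],"claw": 0.25}
    - {"offset": [0,0,0],"rotation": [0,0,-0.41],"claw": 0.25}
    - {"offset": [0,0,0],"rotation": [0,0,-0.45],"claw": 0.25}
    - {"offset": [0,0,0],"rotation": [0,0,-0.49],"claw": 0.25}
    - {"offset": [0,0,0],"rotation": [0,0,-0.53],"claw": 0.25}
    - {"offset": [0,0,0],"rotation": [0,0,-0.57],"claw": 0.25}
    - {"offset": [0,0,0],"rotation": [0,0,-0.61],"claw": 0.25}
    - {"offset": [0,0,0],"rotation": [0,0,-0.65],"claw": 0.25}
    - {"offset": [0,0,0],"rotation": [0,0,-0.69],"claw": 0.25}
    - {"offset": [0,0,0],"rotation": [0,0,-0.69],"claw": 0.25}
    - {"offset": [0,0,0],"rotation": [0,0,-0.69],"claw": 0.25}

```text
clock: 11.68
tcp_pos: [0.498, -0.09, 0.1396]
orientation: [-2.588, -1.775, 0.001]
contact_force: [-2.6, 7.5, 0.8]
grip_width: 0.029
gripper_force: 32.4
```

Run:
```python
from h import *
o=get_obs();print(o['moment'],o['contact_force'],o['tcp_pos']);rel([.4985,-.0915,.139],68.8)
spout(cam('wrist'))
```

```text
[1.51548201 0.58695856 0.03920015] [-2.58189209  7.47306112  0.77419308] [ 0.49802071 -0.08996819  0.13957622]
pos [ 0.498  -0.09    0.1396] off [-0.008  0.007  0.004] rot [-0.0014 -0.0007  0.0008]
spout 3918 69.1 [64.5 73.9] z [0.1882 0.1894]
hub z 0.2019 1957
thing [ 0.5948 -0.1089] 0.038 -10.3
thing [0.5342 0.0011] 0.0376 68.9
```

Spout 69.1° vs dish 68.9°. Releasing, then lifting clear.

Call:
drive_tool:
  rows:
    - {"offset": [0,0,0],"rotation": [0,0,0],"claw": 0.45}
    - {"offset": [0,0,0],"rotation": [0,0,0],"claw": 0.7}
    - {"offset": [0,0,0],"rotation": [0,0,0],"claw": 0.7}
    - {"offset": [0,0,0],"rotation": [0,0,0],"claw": 0.7}
    - {"offset": [0,0,0],"rotation": [0,0,0],"claw": 0.7}
    - {"offset": [0,0,0],"rotation": [0,0,0],"claw": 0.7}
    - {"offset": [0,0,-0.1],"rotation": [0,0,0],"claw": 0.7}
    - {"offset": [0,0,-0.2],"rotation": [0,0,0],"claw": 0.7}
    - {"offset": [0,0,-0.35],"rotation": [0,0,0],"claw": 0.7}
    - {"offset": [0,0,-0.5],"rotation": [0,0,0],"claw": 0.7}
    - {"offset": [0,0,-0.65],"rotation": [0,0,0],"claw": 0.7}
    - {"offset": [0,0,-0.8],"rotation": [0,0,0],"claw": 0.7}
    - {"offset": [0,0,-0.8],"rotation": [0,0,0],"claw": 0.7}
    - {"offset": [0,0,-0.8],"rotation": [0,0,0],"claw": 0.7}
    - {"offset": [0,0,-0.8],"rotation": [0,0,0],"claw": 0.7}

```text
clock: 12.98
tcp_pos: [0.4985, -0.092, 0.2594]
orientation: [-2.592, -1.775, 0.001]
contact_force: [0.5, 0.7, -0.6]
grip_width: 0.0599
gripper_force: 0.0
```

Run:
```python
from h import *
print(get_obs()['tcp_pos'],get_obs()['contact_force'])
d=cam('wrist');save(d,'w9.png');spout(d)
```

```text
[ 0.49853399 -0.09199996  0.25941134] [ 0.49381455  0.66391414 -0.56210218]
spout 1086 69.2 [64.5 74.4] z [0.188  0.1894]
hub z 0.2018 599
thing [ 0.5945 -0.109 ] 0.0381 -10.3
thing [0.534  0.0008] 0.0375 68.9
```

View pics/w9.png

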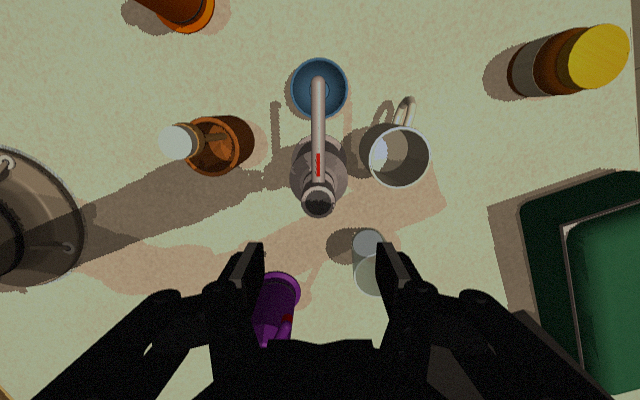

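The spout tip, at (318,80), is over the dish at (320,88). The mug and dish have not moved, the head is up and the gripper is clear.

```bash
python3 -c "
from bench import hand_in
print(hand_in())"
```

```text
the job is handed in; nothing more can be done
None
```

The job is handed in: the spout was turned over the mug, the head pressed fully down and let back up there, and the spout left over the dish, with the mug and dish unmoved. One slip: on my first grasp the fingertips closed onto the hub top at about 4 N before the mug turn, and the camera showed no head travel.

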